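# Set a stirrer's blank speed selector by clicks

### The job

The speed selectors of the two stirrers carry no markings. On the stirrer with the square plate, turn the selector handle anticlockwise (seen from above) all the way to its end stop, then turn it clockwise by exactly three clicks and let go. Leave the selector of the stirrer with the round plate as it is.

Things in the scene. Friction and masses are not known exactly. Their poses are not given: they have to be found in the camera images.
- square_selector_centre (a point): Selector of the stirrer with the SQUARE white plate (to be set; clear tub, 38 mm tall, on it): black bar 42 x 13 mm, bare from 87 to 119 mm above the worktop, on the deck (76 mm high) of a fixed grey 180 x 90 mm box, 60 mm from the plate's near edge. Point on its upright turning axis, 105 mm above the worktop, fixed to the box: x axis towards the plate, z up. A 0.38 m tall microscope stands to its left.
- square_selector (a joint): Selector angle (square plate), rad: 0 at the anticlockwise end stop, growing clockwise from above. Clicks every 25 deg (0.436 rad), six positions, 0 to 2.182; starts one to three clicks from the stop. At 0 the bar lies along the point's x axis; at q it is turned clockwise by q. A click takes about 0.08 N m; released within 10 deg of a click it draws itself in.
- round_selector_centre (a point): Selector of the stirrer with the ROUND white plate (leave alone; flat dish on the plate): black bar 42 x 13 mm, bare from 87 to 119 mm above the worktop, on the deck (76 mm high) of a fixed grey 180 x 90 mm box, 60 mm from the plate's near edge. Point on its upright turning axis, 105 mm above the worktop, fixed to the box: x axis towards the plate, z up.
- round_selector (a joint): Angle of the round-plate stirrer's selector, same make and meaning; it stands at its second click (0.873) and must stay there.

How it is judged:
By the outcome, as a careful person would: the job done as asked, in the order asked, and still so for the second after the job is handed in, with the robot touching nothing.
It also fails if it takes over 45 s, if anything falls off the work surface, if the arm or the gripper's body presses on something with over 40 N, if the wrist force passes 120 N, or if a joint passes its speed limit or range.

### The arm

A 6-joint arm with a two-finger parallel gripper is mounted at the origin on a cart in front of the work surface, level with it; the furniture and walls round the work are solid. World frame = base frame: x ahead of the robot, y to its left, z up, the work surface at z = 0. Lengths are in mm, angles in rad, forces in N, time in s.
With the tool pointing down it reaches from about 350 to 975 mm from the base axis. Payload 7.1 kg.
Tool frame: the origin (TCP) lies at the very end of the fingers, on their centre line; the grasp point (between the pads) lies robot.pinch_z behind it (robot.pinch_z is the distance from the TCP to the grasp point, in mm); z points along the fingers, y is the line along which they close (so a half turn about z gives the same grasp; the last joint's range is limited). The gripper opens to 88 mm and grips with 3 to 60 N. Pads are 20 mm wide; open, the fingers measure 115 mm over their backs; the gripper's body (75 mm by 178 mm) begins 61 mm behind the grasp point.
Start: joints at [1.244, 0.423, 1.63, -0, 1.089, -0.019], TCP at [189.32, 595.62, 222.675] pointing down, gripper open.
Joint ranges: [-3, 3], [-0.9, 2.11], [0.09, 2.58], [-1.31, 4.45], [0.11, 2.69], [-2.54, 2.54]. Speed limits (rad/s): [2.39, 2.39, 3.01, 3.14, 3.14, 3.14].

### API

Orientations are given as a unit quaternion [w, x, y, z].
In Python, from station import robot, imaging gives the robot as it stands.
- The arm moves only by the tool servo_tool, never from a script. Its argument "series" is a list that holds one entry, the list of rows, each a list of 7 numbers: the opening, from 0 (shut) to 1 (fully open), then the shift along the tool's x, y, z scaled (see below), then the turn, a rotation vector about the tool's x, y, z scaled (see below). In form: [[[grip, tx, ty, tz, wx, wy, wz], ...]]. A call has 1 to 8 rows; each row shifts and turns the commanded pose from where the row before left it, along the tool's axes as they then stand; what a row does not reach is not made up. The controller multiplies each number of a shift by 100 mm and each number of a turn by 30 degrees. A row lasts 1/8 s, in which the tool goes at most 62.5 mm and 10.7 degrees, less where a joint would pass 70% of its speed; a pose out of reach is approached as far as the arm can. A call with a number of a shift or a turn outside -1 to 1 is refused whole. A call with a gripper value outside its range is refused whole. The fingers move at their own pace and stop on an object; "force" is the grip in N (left out, the last holds). Time passes only in rows, so rows that do not move let the fingers close. It gives the time, the measured TCP pose, the force, the opening and the grip force at its end, in the units of the state.
- robot.get_obs(): the state, without advancing time (a new reading comes with each control period).
- imaging.get_image(name): name is "scene" or "top" or "wrist"; returns (picture, depth): 384x512x3 uint8, red, green, blue; 384x512 float32, mm along the optical axis (not along the pixel's ray), 0 where there is no reading.
- imaging.calibration(name): a dict with "intrinsics" (3x3 intrinsics, pixels), "position" and "attitude" of the camera in the world; the wrist camera has in their place "hand_eye" (4x4, takes a point from camera to tool coordinates, whose origin is the TCP and whose axes are the flange's). Camera axes: x right, y up, looking along -z (the intrinsics and any distortion apply to the point x, -y, -z); pixel columns grow to the right and rows downward; lengths in mm; the calibration is good to about 2 mm. A picture is of the moment at which its call begins: read the wrist's pose just before it. calibration takes no time and is no camera call.
- robot.close_job(): hands the job in; it is judged then, once.
The state is a dict: "time": time; "joint_pos": joint angles; "qvel": joint speeds; "joint_torque": joint torques, N m; "tool_pos": TCP position; "tcp_rot": TCP orientation; "wrist_force": force on the tool from outside, world axes, zero at the start; "ft_torque": the same for the moment, N m; "grip_width": finger opening in mm; "gripper_force": force on a finger pad.
Only numpy, scipy, OpenCV 4.12 (cv2) and the standard library are available. Lean on these libraries where they do the work, as an engineer would, in place of code of your own. Each camera call takes 0.05 s, during which the arm holds its last target. There are 200 camera calls.

## Working session

There is one attempt and no reset: what is moved stays moved. The work goes in short steps, Python scripts to look and compute and a tool call to move; the robot and the scene stay as the last step left them, time stands still between calls to the robot, and variables do not carry over. Pictures are saved under pics/ and viewed, at most 10 in all, crops included, and the job is handed in when it is done.

Besides the shell and the picture viewer there is one more tool, called after "Request:" as name([rows], argument=value, ...), one row to a line, values as JSON. servo_tool: Moves the arm, as the interface text tells. Shifts and turns lie within -1 to 1; 1 stands for 100 mm of shift or 30 degrees of turn. Its arguments: {"type":"object","properties":{"series":{"type":"array","items":{"type":"array","items":{"type":"array","items":{"type":"number","minimum":-1,"maximum":1}}}},"force":{"type":"number"}},"required":["series"]}

```bash
ls; mkdir -p pics
python3 - <<'E'
from station import robot, imaging
import cv2,numpy as np
o=robot.get_obs();print(o, robot.pinch_z)
a=[]
for n in("scene","top"):
    p,d=imaging.get_image(n);np.savez(f"{n}.npz",p=p,d=d);a.append(p)
    print(n,imaging.calibration(n))
    cv2.imwrite(f"pics/{n}.png",cv2.resize(p[:,:,::-1],(800,600)))
E
```

```text
pics
{'time': 0.0, 'joint_pos': array([ 1.24396789e+00,  4.23854262e-01,  1.63070171e+00,  3.32191934e-05,
        1.08858113e+00, -1.90145106e-02]), 'qvel': array([ 5.94569160e-04,  2.09392852e-05,  7.19489861e-04, -1.31496040e-03,
        1.45341297e-03, -1.15197902e-03]), 'joint_torque': array([ 3.11809608e-04, -5.44614172e+01, -2.73673028e+01,  6.45739236e-02,
        2.27622892e-02, -1.52394064e-04]), 'tool_pos': array([189.15505402, 595.09944023, 221.88871412]), 'tcp_rot': array([-1.47359908e-04,  1.53307652e-01,  9.88178206e-01, -7.58176404e-04]), 'wrist_force': array([ 0.23710623,  0.12796525, -0.17406781]), 'ft_torque': array([ 0.03726055, -0.00671248,  0.01140221]), 'gripper_force': 0.0, 'grip_width': 88.05383164623444} 18.700000000000003
scene {'intrinsics': array([[477.21094253,   0.        , 256.18549387],
       [  0.        , 477.21094253, 196.74222657],
       [  0.        ,   0.        ,   1.        ]]), 'position': array([ -87.30899571, -347.05670682,  593.27067374]), 'attitude': array([ 0.75387376,  0.40689841, -0.24152802, -0.45582041])}
top {'intrinsics': array([[390.30117971,   0.        , 256.91934504],
       [  0.        , 390.30117971, 188.88598468],
       [  0.        ,   0.        ,   1.        ]]), 'position': array([399.89789302,  -9.60675553, 981.0548302 ]), 'attitude': array([-0.70227977, -0.06408923,  0.05907167,  0.70654528])}
```

View pics/scene.png

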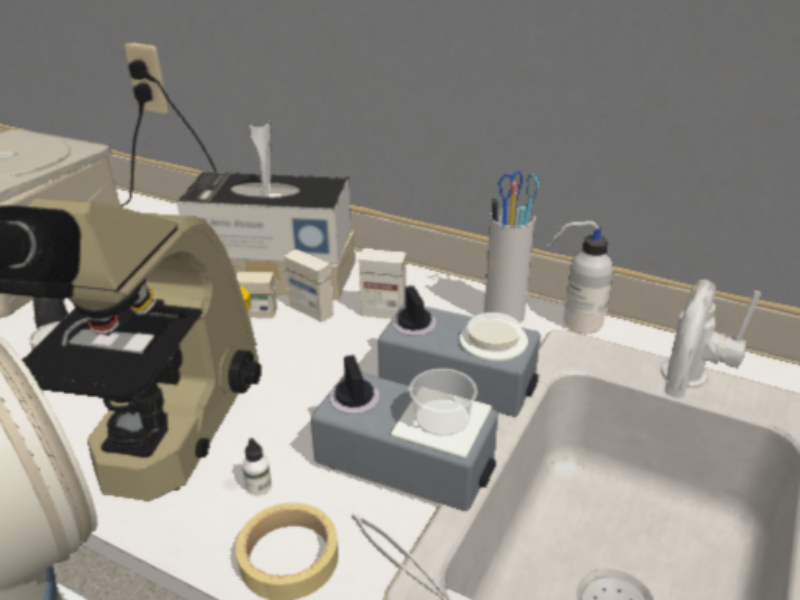

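View pics/top.png

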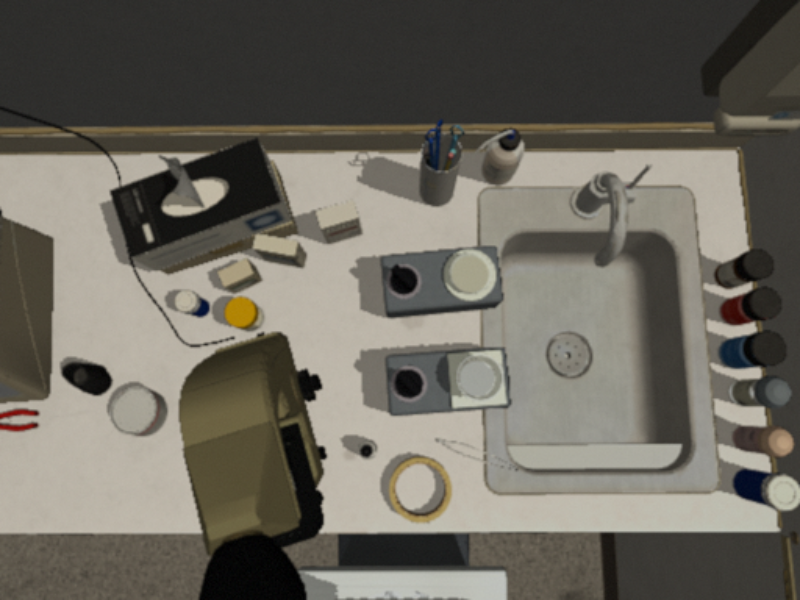

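The scene view shows the square-plate stirrer in front, with its selector at (352,385), and the round one behind with its selector at (413,312). In the top view the square selector is at (408,383) and its plate at (478,378). The microscope is to the left, and the arm is over it.

```bash
cat > h.py <<'E'
import numpy as np,cv2
from scipy.spatial.transform import Rotation as R
def q2R(q): return R.from_quat(np.roll(q,-1)).as_matrix()
def cloud(d,K,T):
    v,u=np.indices(d.shape); d=d.astype(float)
    c=np.stack([(u-K[0,2])*d/K[0,0],-(v-K[1,2])*d/K[1,1],-d],-1)
    return c@T[:3,:3].T+T[:3,3]
def camT(c):
    T=np.eye(4);T[:3,:3]=q2R(c["attitude"]);T[:3,3]=c["position"];return T
def rect(pts):
    (c,s,a)=cv2.minAreaRect(pts[:,:2].astype(np.float32)); return np.round(c,1),np.round(s,1),round(a,1)
E
python3 - <<'E'
from h import *
from station import imaging
for n in("top","scene"):
    z=np.load(n+".npz");c=imaging.calibration(n);P=cloud(z["d"],c["intrinsics"],camT(c));g=z["p"].astype(int)
    V=z["d"]>0
    if n=="top":
        print("sel px",P[245,261],P[179,258],"plate",P[242,306])
    dark=g.max(-1)<60
    for nm,c0 in(("sq",P0s[0] if n!="top" else P[245,261]),("rd",P0s[1] if n!="top" else P[179,258])):
        if n=="top": 
            P0s=globals().get("P0s",[])+[c0]
        near=V&(np.hypot(P[...,0]-c0[0],P[...,1]-c0[1])<40)
        b=P[near&dark&(P[...,2]>95)&(P[...,2]<130)]
        print(n,nm,len(b),"bar",rect(b) if len(b)>3 else None,b.mean(0).round(1),np.percentile(b[:,2],[5,50,95]))
        k=P[near&dark&(P[...,2]>78)&(P[...,2]<92)]
        if len(k)>5: print("  skirt",rect(k))
        B=V&(abs(P[...,2]-76)<6)&(np.hypot(P[...,0]-c0[0],P[...,1]-c0[1]+45)<130)&(abs(P[...,0]-c0[0])<60)
        print("  deck",rect(P[B]))
E
```

```text
sel px [426.97623434 -12.11877698 123.58014262] [574.39117865  -6.43539444 119.03579287] plate [ 434.391568   -114.67500309   84.58043174]
top sq 106 bar (array([427.9, -11.7]), array([38.6, 12.1]), 44.6) [428.  -12.2 117.8] [115.64428183 118.3319464  120.19847188]
  skirt (array([428.8, -11.7]), array([36.7, 38.5]), 44.2)
  deck (array([432.8, -69.6]), array([ 89.7, 179.6]), 3.9)
top rd 128 bar (array([580.7,  -5.8]), array([39.9, 12.2]), 44.2) [579.6  -5.5 114.9] [ 97.59071283 117.84206656 120.48803524]
  skirt (array([579.7,  -5.9]), array([37.1, 39.7]), 30.2)
  deck (array([586.9, -63.1]), array([ 89.5, 179.6]), 5.2)
scene sq 202 bar (array([424.3, -16.2]), array([38.6, 11.8]), 47.9) [419.  -20.7 110.7] [ 97.1195716  113.45849584 118.68166852]
  skirt (array([424.1, -16.5]), array([37.3, 37.3]), 19.7)
  deck (array([430.6, -73.3]), array([ 91. , 179.3]), 3.8)
scene rd 158 bar (array([576. ,  -9.9]), array([38.3, 12. ]), 52.5) [572.5 -12.6 109.2] [ 97.1689588  110.06336984 118.65371014]
  skirt (array([576.4,  -9.8]), array([34.8, 37.6]), 14.4)
  deck (array([585.8, -66.9]), array([ 92.2, 179.4]), 5.2)
```

Run:
```python
from h import *
from station import imaging
P=[]
for n in("top","scene"):
    z=np.load(n+".npz");c=imaging.calibration(n);Q=cloud(z["d"],c["intrinsics"],camT(c))[z["d"]>0];P.append(Q)
    print(n)
    r=np.hypot(Q[:,0],Q[:,1])
    for lo,hi in((130,180),(180,230),(230,300),(300,360),(360,420)):
        m=(Q[:,2]>lo)&(Q[:,2]<hi)&(Q[:,1]>30)&(Q[:,1]<300)&(Q[:,0]>100)&(Q[:,0]<520)
        q=Q[m]
        if len(q):
            d=np.hypot(q[:,0]-428,q[:,1]+12);i=d.argmin()
            a=np.degrees(np.arctan2(q[i,1]+12,q[i,0]-428))
            print(lo,len(q),"min",q.min(0).round(),"max",q.max(0).round(),"near",d[i].round(),q[i].round(),"ang",a.round(), "rmax",np.hypot(q[:,0],q[:,1]).max().round())
    # heights along swing
    for t in range(-20,100,10):
        a=np.degrees(np.arctan2(Q[:,1],Q[:,0]));m=(abs(a-t)<5)&(r>400)&(r<750)
        if m.sum(): print(t,Q[m,2].max().round(),end="; ")
    print()
print(imaging.calibration("wrist"))
```

```text
top
130 1596 min [224.  97. 130.] max [486. 276. 180.] near 153.0 [370. 130. 177.] ang 112.0 rmax 536.0
180 737 min [297. 121. 180.] max [471. 271. 230.] near 160.0 [357. 131. 180.] ang 117.0 rmax 519.0
230 4585 min [206.  98. 230.] max [447. 266. 300.] near 163.0 [384. 144. 261.] ang 106.0 rmax 495.0
300 4170 min [202.  94. 300.] max [337. 219. 358.] near 185.0 [332. 146. 300.] ang 121.0 rmax 385.0
-20 166.0; -10 219.0; 0 183.0; 10 150.0; 20 277.0; 30 290.0; 40 289.0; 50 134.0; 60 62.0; 70 7.0; 90 -864.0; 
scene
130 5809 min [213.  93. 130.] max [482. 246. 180.] near 150.0 [373. 128. 176.] ang 111.0 rmax 513.0
180 1689 min [272. 130. 180.] max [466. 216. 230.] near 158.0 [358. 130. 182.] ang 116.0 rmax 495.0
230 3103 min [188.  93. 230.] max [446. 205. 300.] near 159.0 [382. 140. 240.] ang 107.0 rmax 476.0
300 3522 min [165.  85. 300.] max [333. 195. 360.] near 184.0 [329. 143. 302.] ang 122.0 rmax 364.0
360 118 min [169.  85. 360.] max [193. 106. 369.] near 262.0 [189.  97. 360.] ang 156.0 rmax 220.0
-20 164.0; -10 218.0; 0 181.0; 10 147.0; 20 272.0; 30 261.0; 40 175.0; 50 185.0; 
{'intrinsics': array([[278.02913013,   0.        , 257.26155281],
       [  0.        , 278.02913013, 185.51735781],
       [  0.        ,   0.        ,   1.        ]]), 'hand_eye': array([[-4.49210150e-04,  9.51358007e-01,  3.08087228e-01,
         8.42034271e+01],
       [ 9.99999854e-01,  5.19539736e-04, -1.46251448e-04,
        -3.03828760e-01],
       [-2.99201043e-04,  3.08087118e-01, -9.51358102e-01,
        -1.62744677e+02],
       [ 0.00000000e+00,  0.00000000e+00,  0.00000000e+00,
         1.00000000e+00]])}
```

Request:
servo_tool([
  [[1,0,0,-0.4,0,0,0],[1,0,0,-0.4,0,0,0],[1,0,0,-0.4,0,0,0],[1,0,0,-0.4,0,0,0],[1,0,0,0,0,0,0]],
])

```text
time: 0.72
tool_pos: [189.8, 596.9, 386.2]
tcp_rot: [0.001, 0.153, 0.988, 0.003]
wrist_force: [-0.0, -0.4, -1.1]
grip_width: 87.9
gripper_force: 0.0
```

Request:
servo_tool([
  [[1,-0.447,-0.206,0,0,0,0],[1,-0.447,-0.206,0,0,0,0],[1,-0.447,-0.206,0,0,0,0],[1,-0.447,-0.206,0,0,0,0],[1,-0.447,-0.206,0,0,0,0],[1,-0.447,-0.206,0,0,0,0],[1,-0.447,-0.206,0,0,0,0],[1,-0.447,-0.206,0,0,0,0]],
])

```text
time: 1.72
tool_pos: [480.7, 328.7, 381.0]
tcp_rot: [-0.001, 0.153, 0.988, -0.001]
wrist_force: [0.5, 0.7, 0.0]
grip_width: 87.7
gripper_force: 0.0
```

Request:
servo_tool([
  [[1,-0.077,-0.488,0,0,0,0],[1,-0.077,-0.488,0,0,0,0],[1,-0.077,-0.488,0,0,0,0],[1,-0.077,-0.488,0,0,0,0],[1,-0.077,-0.488,0,0,0,0],[1,-0.077,-0.488,0,0,0,0],[1,-0.077,-0.488,0,0,0,0],[1,0,0,0,0,0,0]],
])

```text
time: 2.72
tool_pos: [426.9, -14.0, 381.5]
tcp_rot: [-0.001, 0.156, 0.988, -0.0]
wrist_force: [0.1, 0.3, -0.1]
grip_width: 87.6
gripper_force: 0.0
```

Request:
servo_tool([
  [[1,0,0,0,0,0,0.33],[1,0,0,0,0,0,0.33],[1,0,0,0,0,0,0.33],[1,0,0,0,0,0,0.33],[1,0,0,0,0,0,0.33],[1,0,0,0,0,0,0.33],[1,0,0,0,0,0,0.33],[1,0,0,0,0,0,0.33]],
])

```text
time: 3.72
tool_pos: [427.8, -10.6, 381.6]
tcp_rot: [-0.001, 0.75, 0.662, -0.001]
wrist_force: [0.7, -0.0, -0.6]
grip_width: 87.8
gripper_force: 0.0
```

Request:
servo_tool([
  [[1,0,0,0.3,0,0,0.32],[1,0,0,0.3,0,0,0.32],[1,0,0,0.3,0,0,0.32],[1,0,0,0.3,0,0,0.33],[1,0,0,0,0,0,0],[1,0,0,0,0,0,0]],
])

```text
time: 4.47
tool_pos: [428.4, -11.1, 263.2]
tcp_rot: [-0.0, 0.925, 0.38, 0.0]
wrist_force: [0.7, 0.4, 0.8]
grip_width: 87.9
gripper_force: 0.0
```

```bash
cat > look.py <<'E'
from h import *
from station import robot,imaging
import sys
o=robot.get_obs();p,d=imaging.get_image("wrist");c=imaging.calibration("wrist")
W=np.eye(4);W[:3,:3]=q2R(o["tcp_rot"]);W[:3,3]=o["tool_pos"]
P=cloud(d,c["intrinsics"],W@c["hand_eye"])
cv2.imwrite(f"pics/{sys.argv[1]}.png",p[:,:,::-1])
m=(d>0)&(p.max(-1)<70)&(abs(P[...,2]-108)<15)&(np.hypot(P[...,0]-427,P[...,1]+12)<35)
t=m&(P[...,2]>114)
print("tcp",o["tool_pos"].round(1),"x ang",np.degrees(np.arctan2(W[1,0],W[0,0])).round(1),"joints",o["joint_pos"].round(2))
for k in(m,t):
    if k.sum()>5: print(k.sum(),rect(P[k]),P[k].mean(0).round(1))
D=(d>0)&(abs(P[...,2]-76)<4)&(abs(P[...,0]-430)<70)&(abs(P[...,1]+60)<130)
print("deck",rect(P[D]))
E
python3 look.py w1
```

```text
tcp [428.4 -11.1 263.2] x ang 44.7 joints [-0.05  0.07  2.    0.    1.07  0.74]
420 (array([429.1, -13.9]), array([41.7, 12.9]), 44.8) [431.2 -11.2 117.7]
383 (array([429.1, -13.9]), array([41.5, 12.6]), 44.4) [430.  -12.3 119.1]
deck (array([432.9, -70.9]), array([ 89.2, 178. ]), 3.9)
```

View pics/w1.png

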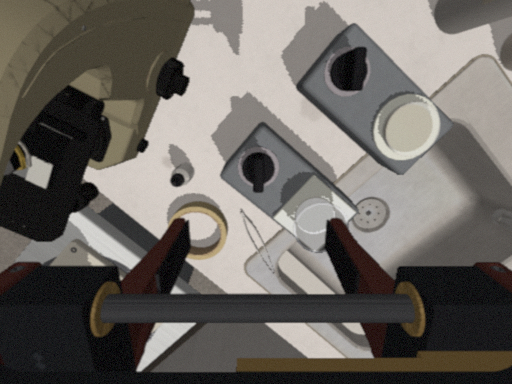

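The wrist view shows the square selector at (258,168) with its bar vertical, so it lines up with the fingers. It needs about -1 mm along tool x and +2 mm along tool y. The tub at (315,215) is clear of the fingers.

Request:
servo_tool([
  [[0.6,-0.01,0.023,0.25,0,0,0],[0.6,0,0,0.3,0,0,0],[0.6,0,0,0.3,0,0,0],[0.6,0,0,0.3,0,0,0],[0.6,0,0,0.3,0,0,0],[0.6,0,0,0.28,0,0,0],[0.6,0,0,0,0,0,0],[0.6,0,0,0,0,0,0]],
])

```text
time: 5.52
tool_pos: [430.1, -14.0, 90.9]
tcp_rot: [0.0, 0.926, 0.379, 0.001]
wrist_force: [0.2, 0.1, 0.8]
grip_width: 52.2
gripper_force: 0.0
```

Request:
servo_tool([
  [[0,0,0,0,0,0,0],[0,0,0,0,0,0,0],[0,0,0,0,0,0,0],[0,0,0,0,0,0,0],[0,0,0,0,0,0,0],[0,0,0,0,0,0,0]],
], force=20)

```text
time: 6.28
tool_pos: [427.8, -13.1, 89.8]
tcp_rot: [-0.001, 0.926, 0.378, -0.001]
wrist_force: [-3.5, 7.2, 7.4]
grip_width: 12.9
gripper_force: 20.0
```

Request:
servo_tool([
  [[0,0,-0.008,0,0,0,0],[0,0,0,0,0,0,-0.2],[0,0,0,0,0,0,-0.2],[0,0,0,0,0,0,-0.2],[0,0,0,0,0,0,-0.2],[0,0,0,0,0,0,0]],
])

```text
time: 7.02
tool_pos: [427.7, -13.0, 89.8]
tcp_rot: [-0.001, 0.826, 0.563, -0.0]
wrist_force: [-2.8, 3.5, 6.6]
grip_width: 13.3
gripper_force: 20.0
```

```bash
cat > st.py <<'E'
from h import *
from station import robot
o=robot.get_obs();W=q2R(o["tcp_rot"])
print(o["time"],o["tool_pos"].round(1),"xang",np.degrees(np.arctan2(W[1,0],W[0,0])).round(2),"F tool",(W.T@o["wrist_force"]).round(1),"T",o["ft_torque"].round(3),o["gripper_force"],o["grip_width"])
E
python3 st.py
```

```text
7.025 [427.7 -13.   89.8] xang 68.52 F tool [ 2.2 -3.9 -6.6] T [0.594 0.541 0.066] 19.995466768741608 13.301328628471847
```

Request:
servo_tool([
  [[0,0,0,0,0,0,-0.2],[0,0,0,0,0,0,-0.2],[0,0,0,0,0,0,-0.2],[0,0,0,0,0,0,-0.2],[0,0,0,0,0,0,0]],
])

```text
time: 7.65
tool_pos: [427.6, -13.0, 89.8]
tcp_rot: [-0.001, 0.691, 0.723, -0.0]
wrist_force: [-3.3, 3.4, 6.2]
grip_width: 12.8
gripper_force: 20.0
```

```bash
python3 st.py
```

```text
7.65 [427.6 -13.   89.8] xang 92.53 F tool [ 3.6 -3.2 -6.2] T [0.665 0.576 0.103] 19.994937479496002 12.826045176819449
```

Request:
servo_tool([
  [[0,0,0,0,0,0,-0.07],[0,0,0,0,0,0,-0.07],[0,0,0,0,0,0,0],[0,0,0,0,0,0,0]],
])

```text
time: 8.15
tool_pos: [427.6, -13.1, 89.7]
tcp_rot: [-0.001, 0.665, 0.746, -0.0]
wrist_force: [-3.8, 3.6, 5.3]
grip_width: 13.4
gripper_force: 20.7
```

```bash
python3 st.py
```

```text
8.15 [427.6 -13.1  89.7] xang 96.56 F tool [ 4.  -3.4 -5.3] T [ 0.376  0.531 -0.581] 20.67012995481491 13.408155069075145
```

The torque jump to -0.58 N m at about 96.5° means the end stop is reached; the stop itself is at about 93.9°. Next is clockwise three clicks, to a tool angle of about 18.9°.

Request:
servo_tool([
  [[0,0,0,0,0,0,0.2],[0,0,0,0,0,0,0.2],[0,0,0,0,0,0,0.2],[0,0,0,0,0,0,0.2],[0,0,0,0,0,0,0.2],[0,0,0,0,0,0,0.2],[0,0,0,0,0,0,0.2]],
])

```text
time: 9.02
tool_pos: [427.7, -13.1, 89.8]
tcp_rot: [-0.0, 0.889, 0.458, -0.001]
wrist_force: [-2.9, 2.1, 4.8]
grip_width: 12.8
gripper_force: 20.0
```

Request:
servo_tool([
  [[0,0,0,0,0,0,0.2],[0,0,0,0,0,0,0.2],[0,0,0,0,0,0,0.2],[0,0,0,0,0,0,0.2],[0,0,0,0,0,0,0.1],[0,0,0,0,0,0,0.1],[0,0,0,0,0,0,0]],
])

```text
time: 9.9
tool_pos: [427.7, -13.2, 89.7]
tcp_rot: [-0.0, 0.977, 0.213, -0.001]
wrist_force: [-3.3, 2.6, 4.8]
grip_width: 12.9
gripper_force: 20.0
```

```bash
python3 st.py
```

```text
9.9 [427.7 -13.2  89.7] xang 24.61 F tool [-1.9 -3.7 -4.8] T [ 0.376  0.644 -0.09 ] 19.988760352134705 12.909564489949114
```

Request:
servo_tool([
  [[0,0,0,0,0,0,0.1],[0,0,0,0,0,0,0.09],[0,0,0,0,0,0,0],[0,0,0,0,0,0,0]],
])

```text
time: 10.4
tool_pos: [427.7, -13.2, 89.8]
tcp_rot: [-0.0, 0.986, 0.165, -0.001]
wrist_force: [-2.5, 2.1, 5.6]
grip_width: 12.7
gripper_force: 20.0
```

```bash
python3 st.py
```

```text
10.4 [427.7 -13.2  89.8] xang 18.95 F tool [-1.7 -2.8 -5.6] T [ 0.325  0.645 -0.025] 19.99189853668213 12.650037603199564
```

Request:
servo_tool([
  [[0.45,0,0,0,0,0,0],[0.45,0,0,0,0,0,0],[0.45,0,0,0,0,0,0],[0.45,0,0,0,0,0,0],[0.45,0,0,0,0,0,0]],
])

```text
time: 11.02
tool_pos: [428.4, -13.4, 89.7]
tcp_rot: [0.0, 0.986, 0.165, -0.0]
wrist_force: [-0.1, 0.5, -0.1]
grip_width: 39.7
gripper_force: 0.0
```

Request:
servo_tool([
  [[0.45,0,0,-0.2,0,0,0],[0.45,0,0,-0.3,0,0,0],[0.45,0,0,-0.3,0,0,0],[0.45,0,0,-0.3,0,0,0],[0.45,0,0,-0.3,0,0,0],[0.45,0,0,-0.3,0,0,0],[0.45,0,0,0,0,0,0],[0.45,0,0,0,0,0,0]],
])

```text
time: 12.02
tool_pos: [427.8, -13.4, 259.0]
tcp_rot: [-0.0, 0.986, 0.165, -0.0]
wrist_force: [-0.6, -0.5, -0.5]
grip_width: 39.6
gripper_force: 0.0
```

```bash
python3 look.py w2
```

```text
tcp [427.8 -13.4 259. ] x ang 19.0 joints [-0.06  0.08  2.01  0.    1.06  1.18]
439 (array([429.4, -13.8]), array([40.8, 12.7]), 19.2) [432.  -12.8 117.7]
401 (array([429.5, -13.9]), array([40.9, 12.6]), 18.6) [430.4 -13.4 119. ]
deck (array([433. , -71.3]), array([ 89.4, 178.7]), 3.8)
```

View pics/w2.png

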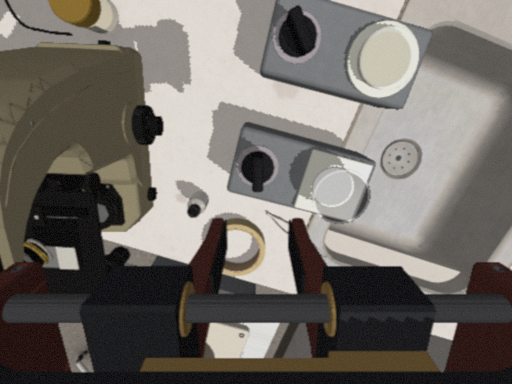

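The bar at (258,168) now lies at 18.9°, which is 75° clockwise of the stop, i.e. three clicks. The round-plate selector at (296,35) was not touched, and the gripper is clear.

```bash
python3 -c "
from station import robot
print(robot.close_job())"
```

```text
the job is handed in; nothing more can be done
None
```

I turned the square-plate selector anticlockwise to its end stop, then clockwise three clicks (measured about 75° from the stop), and let go; the round-plate selector was not touched, and the job is handed in.

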